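# Hold a weld-on lug flush on a tilted workpiece for tacking

### The arm

A 6-joint arm with a two-finger parallel gripper is mounted at the origin on the work surface. World frame = base frame: x ahead of the robot, y to its left, z up, the work surface at z = 0. Lengths are in m, angles in degrees, forces in N, time in s.
With the tool pointing down it reaches from about 0.275 to 0.775 m from the base axis. Payload 14.6 kg.
Tool frame: the origin (TCP) lies midway between the tips of the shut fingers; the grasp point (between the pads) lies 19 mm behind it (robot.grip_depth is the distance from the TCP to the grasp point, in m); z points along the fingers, y is the line along which they close (so a half turn about z gives the same grasp; the last joint's range is limited). The gripper opens to 85 mm and grips with 20 to 120 N. Pads are 22 mm wide; open, the fingers measure 114 mm over their backs; the gripper's body (76 mm by 85 mm) begins 54 mm behind the grasp point. The pads swing forward as they close: fully open they stand 13 mm farther back than shut.
Start: joints at [66.962, 15.075, -2.767, 72.158, 0, 81.102], TCP at [0.128, 0.509, 0.231] pointing down, gripper open.
Joint ranges: [-151.79, 151.79], [-50.71, 97.33], [-67.44, 78.34], [-121.81, 120.89], [-77.56, 73.72], [-180, 180]. Speed limits (degrees/s): [108.29, 108.29, 147.25, 159.86, 180, 180].

### API

Orientations are given as a 3x3 rotation matrix whose columns are the frame's x, y, z axes.
In Python, from workcell import robot gives the robot as it stands. The module is installed in compiled form; this text tells all that it offers.
- The arm moves only by the tool play_rows, never from a script. Its argument "rows" is a list of rows, each a list of 5 numbers: the shift along the tool's x, y, z in mm, then the turn about the tool's z in rad, then the closure, from 0 (fully open) to 1 (shut). A call has 1 to 20 rows; each row is the pose to reach, as a shift and turn from the pose commanded when the call began, along the tool's axes at that moment; what a row does not reach only later rows make up. A row lasts 1/10 s, in which the tool goes at most 50 mm and 8.59 degrees, less where a joint would pass 70% of its speed; a pose out of reach is approached as far as the arm can. A call with a gripper value outside its range is refused whole. The fingers move at their own pace and stop on an object; "grip_force" is the grip in N (left out, the last holds). Time passes only in rows, so rows that repeat a pose let the fingers close. It gives the time, the measured TCP pose, the force, the opening and the grip force at its end, in the units of the state.
- robot.get_state(): the state, without advancing time (a new reading comes with each control period).
- robot.get_image(name): name is "scene" or "top" or "wrist"; returns (picture, depth): 400x640x3 uint8, red, green, blue; 400x640 float32, m along the optical axis (not along the pixel's ray), 0 where there is no reading.
- robot.get_calibration(name): a dict with "fx", "fy", "cx", "cy" (pixels), "dist" ([k1, k2, p1, p2, k3] as OpenCV has them; the pictures are not rectified), "R" (3x3) and "t" (3): a world point X has camera coordinates R X + t. Camera axes: x right, y down, z forward; pixel columns grow to the right and rows downward; lengths in m; the calibration is good to about 2 mm. A picture is of the moment at which its call begins: read the wrist's pose just before it. get_calibration takes no time and is no camera call; for the wrist camera it gives the pose at the moment of the call.
- robot.sign_off(): hands the job in; it is judged then, once.
Trained networks look in the newest picture that a camera, given by its name, has taken for a name from the list of things; names that differ only in an ending like _2 or _b are one class to them, and where a whole thing is asked for, a point or a joint stands for the part that bears it (a point fixed in the world has none). Each returns a list of dicts, best first, with "confidence" (0 to 1); they miss things now and then, are a little off and sometimes report something else, mostly with a low value. They report only what shows in the picture. A call takes as long as a camera call.
- robot.cut_out(camera, label): "mask" (400x640 bool, what is visible of it).
- robot.tip_of(camera, label): "xyz" ([x, y, z] in m, in world coordinates, good to about 4 mm: a listed point, or the origin of a listed thing).
The state is a dict: "t": time; "joint_pos": joint angles; "qvel": joint speeds; "joint_torque": joint torques, N m; "ee_pos": TCP position; "eef_rot": TCP orientation; "ft_force": force on the tool from outside, world axes, zero at the start; "torque": the same for the moment, N m; "width": opening from 0.0 (shut) to 1.0 (fully open); "grip_force": force on a finger pad.
Only numpy, scipy, OpenCV 4.12 (cv2) and the standard library are available. Lean on these libraries where they do the work, as an engineer would, in place of code of your own. Each camera call takes 0.05 s, during which the arm holds its last target. There are 200 camera calls.

### The job

Clear the welding spot first: take the yellow tin that stands in front of the tilted workpiece, stack it squarely on top of the column of two green tins and let it go. Then pick up the steel lug by its upright tab, lay its base plate flush on the bright ground patch of the sloped red workpiece, covering the patch, long side along long side, and finish while still gripping the lug and pressing it against the slope with a light push of about 15 N, so that it can be tacked. Do not change the tilt of the workpiece, shift or topple the column, or disturb the oil bottle and the spray can.

Things in the scene. Friction and masses are not known exactly. Their poses are not given: they have to be found in the camera images.
- fixture: Tilting stage bolted to the bench: dark steel base plate 130 x 130 x 14 mm with two blue cheeks (up to 89 mm high) at its left and right. Origin: centre of its underside, on the bench. Its x axis points away from the robot at yaw 0, z up. The tilt axis runs along its y axis, 76 mm above the origin.
- patch (a point): Centre of the bright ground patch on the upper face of the red workpiece, which is 130 x 130 mm and is clamped on the tilting stage. The patch is 80 mm (x) by 60 mm (y), in the plane of the face. The axes are the workpiece's: z is the outward normal of the face, y is level, x runs up the slope, away from the robot. The face lies 22 mm from the tilt axis and slopes 14 to 34 degrees from level, its low edge towards the robot; the tilt is locked stiff.
- lug_center (a point): Centre (half-way up) of the loose steel lug, 28 mm above its underside. Base plate 80 mm (x) by 60 mm (y) by 6 mm; on its middle stands a tab 50 mm long (x), 10 mm thick (y), from 6 to 56 mm above the underside. About 0.4 kg. z points up out of the tab. It starts standing on the bench on its base plate. Symmetric under a half turn about z.
- loose_center (a point): Centre of the yellow closed tin, 50 mm (x) by 90 mm (y) by 36 mm high, about 0.3 kg, standing flat on the bench in front of the fixture. z up.
- mid_center (a point): Centre of the upper of the two green tins of the column, same size and axes as the yellow tin (50 x 90 x 36 mm); loose, it lies squarely on the lower one, its top 72 mm above the bench.
- low_center (a point): Centre of the lower green tin of the column, same size, loose on the bench.
- oil: Bystander: black oil bottle with red cap, 64 mm across, 170 mm high; origin at the centre of its underside.
- spray: Bystander: white and blue can, 56 mm across, 150 mm high; origin at the centre of its underside.

How it is judged (in metres and radians):
On the way, in this order (a step that is already met when the one before it is completed fails the run):
1. the yellow tin stands squarely on the column of green tins, let go and at rest (horizontal distance between loose_center and mid_center below 0.012 m and angle between the x axis of loose_center and the x axis of mid_center, either way round below 0.14 rad and angle between each of loose_center, mid_center's own z axis and vertical below 0.06 rad and z of loose_center in the frame of mid_center between 0.033 and 0.039 m and distance of each of low_center, mid_center from where it was at the start of the episode below 0.03 m and contact force between tin_loose and the fingers below 0.1 N and linear speed of tin_loose below 0.02 m/s), for 0.2 s.
2. the lug is lifted off the bench (height (world z) of lug_center above 0.06 m and contact force between lug and the fingers above 1 N), for 0.1 s.
At the end, for the whole second after the job is handed in: Fingers grip the lug (over 3 N) and press it on the face with 6 to 40 N, through the last second: parallel within 0.04 rad, gap under 3 mm, centred within 12 mm, turned under 0.12 rad. Yellow tin free on the column, within 12 mm and 0.14 rad; green tins moved under 30 mm (all of step 1 and angle between the z axis of lug_center and the z axis of patch, either way round below 0.04 rad and angle between the x axis of lug_center and the x axis of patch, either way round below 0.12 rad and distance between lug_center and patch below 0.033 m and x of lug_center in the frame of patch between -0.012 and 0.012 m and y of lug_center in the frame of patch between -0.012 and 0.012 m and z of lug_center in the frame of patch between 0.025 and 0.031 m and contact force between lug and stage between 6 and 40 N and contact force between lug and the fingers above 3 N and linear speed of lug below 0.01 m/s); the arm keeps its last pose, push and grip.
It fails at once if the workpiece's tilt is pushed away (patch moved over 6 mm) (distance of patch from where it was at the start of the episode above 0.006 m).
It fails at once if the lug is rammed on the workpiece (over 90 N) (contact force between lug and stage above 90 N).
It fails at once if the column is knocked over (angle between any of mid_center, low_center's own z axis and vertical above 0.4 rad).
It fails at once if a bystander is disturbed (moved over 30 mm) (distance of any of oil, spray from where it was at the start of the episode above 0.03 m).
It also fails if it takes over 64 s, if anything falls off the work surface, if the arm or the gripper's body presses on something with over 40 N, if the wrist force passes 120 N, or if a joint passes its speed limit or range.

## Working session

There is one attempt and no reset: what is moved stays moved. The work goes in short steps, Python scripts to look and compute and a tool call to move; the robot and the scene stay as the last step left them, time stands still between calls to the robot, and variables do not carry over. Pictures are saved under pics/ and viewed, at most 10 in all, crops included, and the job is handed in when it is done.

Besides the shell and the picture viewer there is one more tool, called after "Call:" by a JSON object that holds its "method" and its "body". play_rows: Moves the arm, as the interface text tells. Its arguments: {"type":"object","properties":{"rows":{"type":"array"},"grip_force":{"type":"number"}},"required":["rows"]}

```bash
mkdir -p pics; cat > h.py <<'E'
import numpy as np, cv2
from workcell import robot
def look(n,save=None):
    cal=robot.get_calibration(n); im,d=robot.get_image(n)
    if save: cv2.imwrite('pics/'+save,im[:,:,::-1])
    return im,d,cal
def cloud(d,cal,mask=None):
    m=d>0
    if mask is not None: m&=mask
    v,u=np.nonzero(m); z=d[v,u].astype(float)
    K=np.array([[cal['fx'],0,cal['cx']],[0,cal['fy'],cal['cy']],[0,0,1]])
    p=cv2.undistortPoints(np.c_[u,v].astype(float)[:,None],K,np.array(cal['dist']))[:,0]
    P=np.c_[p*z[:,None],z]
    return (P-np.array(cal['t']))@np.array(cal['R']),v,u
def rect(P):
    "centre, yaw of long side (deg), sizes (mm)"
    (c,s,a)=cv2.minAreaRect((P[:,:2]*1000).astype(np.float32))
    if s[0]<s[1]: a+=90; s=s[::-1]
    return np.round(c,1),round((a+90)%180-90,2),np.round(s,1)
E
python3 - <<'E'
from h import *
np.set_printoptions(precision=4,suppress=True)
s=robot.get_state();print(s['t'],s['ee_pos'],s['eef_rot'])
for c in('top','scene'):
    im,d,cal=look(c,c+'0.png')
    for l in('fixture','patch','lug_center','loose_center','mid_center','low_center','oil','spray'):
        r=robot.tip_of(c,l)
        print(c,l,[(np.round(q['xyz'],3),round(q['confidence'],2)) for q in r[:2]])
E
```

```text
0.0 [0.1281 0.5088 0.2308] [[-0.9697  0.2443 -0.0004]
 [ 0.2443  0.9697 -0.001 ]
 [ 0.0002 -0.0011 -1.    ]]
top fixture [(array([ 0.632, -0.037, -0.001]), 0.61)]
top patch [(array([ 0.617, -0.043,  0.097]), 0.95)]
top lug_center [(array([ 0.482, -0.323,  0.027]), 0.91), (array([ 0.618, -0.042,  0.095]), 0.23)]
top loose_center [(array([ 0.474, -0.06 ,  0.019]), 0.62)]
top mid_center [(array([0.496, 0.269, 0.049]), 0.75)]
top low_center [(array([ 0.723,  0.258, -0.002]), 0.57)]
top oil [(array([ 0.696, -0.279, -0.002]), 0.6)]
top spray [(array([0.72 , 0.261, 0.002]), 0.81)]
scene fixture [(array([ 0.632, -0.04 ,  0.001]), 0.77), (array([0.498, 0.269, 0.05 ]), 0.53)]
scene patch [(array([ 0.616, -0.039,  0.092]), 0.76)]
scene lug_center [(array([ 0.484, -0.317,  0.029]), 0.55)]
scene loose_center [(array([ 0.471, -0.059,  0.018]), 0.68)]
scene mid_center [(array([0.493, 0.27 , 0.047]), 0.77)]
scene low_center [(array([0.495, 0.27 , 0.02 ]), 0.64)]
scene oil [(array([ 0.696, -0.274, -0.001]), 0.88)]
scene spray [(array([ 0.726,  0.255, -0.001]), 0.78)]
```

View pics/top0.png

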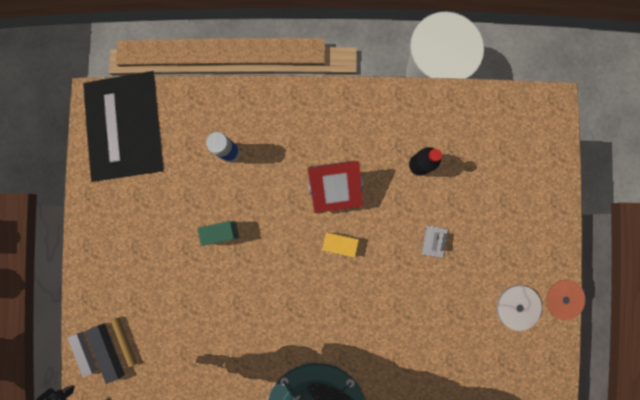

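View pics/scene0.png

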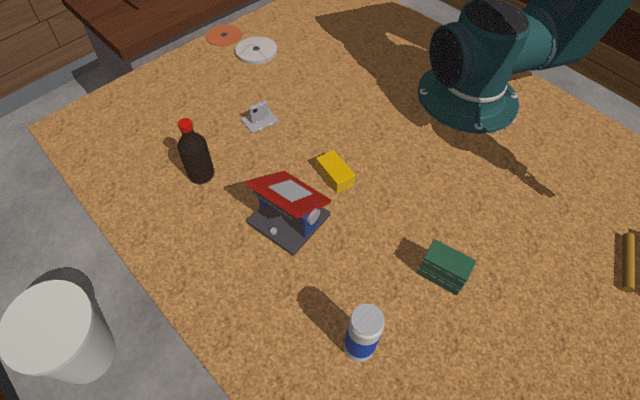

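The top view shows the column at (217,233), the yellow tin at (341,244), the lug at (435,241) and the workpiece at (336,187). Next I'll measure yaws and the slope.

```bash
python3 - <<'E'
from h import *
np.set_printoptions(precision=4,suppress=True)
for c in('top','scene'):
    im,d,cal=look(c)
    P,v,u=cloud(d,cal); G=np.full(d.shape+(3,),np.nan);G[v,u]=P
    for l,zr in(('loose_center',(.03,.045)),('mid_center',(.065,.08)),('lug_center',(0.002,.012)),('lug_center',(.045,.065))):
        r=robot.cut_out(c,l)
        if not r: print(c,l,'none');continue
        Q=G[r[0]['mask']]; Q=Q[(Q[:,2]>zr[0])&(Q[:,2]<zr[1])]
        print(c,l,round(r[0]['confidence'],2),len(Q), rect(Q) if len(Q)>5 else '', np.median(Q[:,2]) if len(Q) else '')
    # slope: red + grey face
    ctr=np.array([.617,-.042]); m=(np.hypot(G[...,0]-ctr[0],G[...,1]-ctr[1])<.05)&(G[...,2]>.05)
    Q=G[m]; 
    for _ in range(4):
        A=np.c_[Q[:,:2],np.ones(len(Q))]; k=np.linalg.lstsq(A,Q[:,2],rcond=None)[0]; e=Q[:,2]-A@k; Q=Q[abs(e)<max(.003,1.5*e.std())]
    n=np.array([-k[0],-k[1],1]);n/=np.linalg.norm(n)
    print(c,'slope',np.degrees(np.arccos(n[2])),'yaw uphill',np.degrees(np.arctan2(-n[1],-n[0])),'z@ctr',k@[*ctr,1],len(Q),e.std())
    r=robot.cut_out(c,'patch')
    # patch: bright grey pixels
    g=im.astype(int); gm=m&(g.max(2)-g.min(2)<35)&(g.min(2)>80)
    Q=G[gm]; Q=Q[abs(Q@n-np.median(Q@n))<.006]
    x=np.array([1,0,0])-n*n[0]; y=np.cross(n,[-n[0],-n[1],0]);y/=np.linalg.norm(y);y=np.cross(n,np.array([-n[0],-n[1],0])/np.hypot(n[0],n[1])); y/=np.linalg.norm(y); x=np.cross(y,n)
    q=np.c_[Q@x,Q@y]; cc,a,s=rect(q); print('patch',len(Q),a,s,'centre',cc[0]/1e3*x+cc[1]/1e3*y+n*np.median(Q@n))
E
```

```text
top loose_center 0.98 600 (array([471.9, -54.2]), 78.65, array([89.8, 49.3])) 0.034994484559408394
top mid_center 0.69 630 (array([499.6, 275.8]), -78.09, array([92. , 49.6])) 0.07110963756927158
top lug_center 0.62 404 (array([ 484.4, -317.6]), -10.21, array([80.1, 58.6])) 0.0051397863794962785
top lug_center 0.62 93 (array([ 484.6, -317. ]), -8.16, array([49.1, 11.8])) 0.05392268320995377
top slope 34.491352003872805 yaw uphill 8.832855001027346 z@ctr 0.09186886371864078 1103 0.001434655815274571
patch 647 0.58 [81.8 60.2] centre [ 0.6195 -0.0392  0.094 ]
scene loose_center 0.93 692 (array([472.3, -57.3]), 77.12, array([91.4, 51.5])) 0.03543712137409032
scene mid_center 0.84 1136 (array([497.7, 272.9]), -77.66, array([90.3, 51.2])) 0.07168536969792828
scene lug_center 0.57 354 (array([ 482.8, -318.8]), -13.07, array([81.8, 59.9])) 0.006053474079898358
scene lug_center 0.57 91 (array([ 483.4, -319.8]), -7.65, array([47.1, 11. ])) 0.05348219609511403
scene slope 34.327286498560966 yaw uphill 8.78479771137114 z@ctr 0.0933130095465694 964 0.000798955795903989
patch 493 0.52 [85.8 60.9] centre [ 0.6164 -0.043   0.093 ]
```

```bash
cat >> h.py <<'E'
def delta(p,yaw):
    "tool-frame shift (mm) and turn (rad) to put the TCP at p with tool y at yaw (deg, mod 180)"
    s=robot.get_state(); R=np.array(s['eef_rot']); d=R.T@(np.array(p)-s['ee_pos'])*1000
    y0=np.degrees(np.arctan2(R[1,1],R[0,1])); a=(yaw-y0+90)%180-90
    q=np.array(s['joint_pos']);print('t',s['t'],'pos',np.round(s['ee_pos'],4),'yaw',round(y0,2),'j',np.round(q,1),'f',np.round(s['ft_force'],1),'w',s['width'])
    print('->',np.round(d,1),'turn',round(-np.radians(a),4),'or',round(-np.radians(a-180*np.sign(a)),4))
E
python3 -c "
from h import *
delta([.472,-.056,.2],-12)"
```

```text
t 1.5 pos [0.1283 0.5091 0.2313] yaw 75.86 j [67.  15.1 -2.8 72.2 -0.  81.1] f [-0.1 -0.2  0.8] w 0.9994874477730289
-> [-471.4 -464.    31.3] turn 1.5334 or -1.6082
```

Call:
{"method": "play_rows", "body": {"rows": [[-47,-46,3,0.15,0],[-94,-92,6,0.3,0],[-141,-138,9,0.45,0],[-188,-184,12,0.6,0],[-235,-230,15,0.75,0],[-282,-276,18,0.9,0],[-329,-322,21,1.05,0],[-376,-368,24,1.2,0],[-423,-414,28,1.35,0],[-471,-464,31,1.5,0],[-471,-464,31,1.533,0],[-471,-464,31,1.533,0],[-471,-464,31,1.533,0],[-471,-464,31,1.533,0],[-471,-464,31,1.533,0],[-471,-464,31,1.533,0]]}}

```text
t: 3.1
ee_pos: [0.4711, -0.0553, 0.2002]
eef_rot: [[0.208, 0.978, -0.001], [0.978, -0.208, 0.0], [0.0, -0.001, -1.0]]
ft_force: [-0.5, 1.3, 0.4]
width: 1.002
grip_force: 0.0
```

```bash
python3 - <<'E'
from h import *
s=robot.get_state()
im,d,cal=look('wrist','w1.png')
r=robot.cut_out('wrist','loose_center')
P,v,u=cloud(d,cal,r[0]['mask']); Q=P[(P[:,2]>.028)&(P[:,2]<.045)]
print(rect(Q),np.median(Q[:,2]),len(Q),r[0]['confidence'])
delta([.472,-.056,.01],-12)
E
```

```text
(array([470.4, -56.5]), 78.33, array([89.9, 50.1])) 0.036645856545226514 5421 0.91
t 3.2 pos [ 0.471  -0.0547  0.2005] yaw -11.9 j [-16.5  10.8 -13.4  65.8   0.   85.4] f [ 0.1 -0.4  0.7] w 1.0010305468318075
-> [ -1.1   1.3 190.5] turn 0.0017 or -3.1399
```

View pics/w1.png

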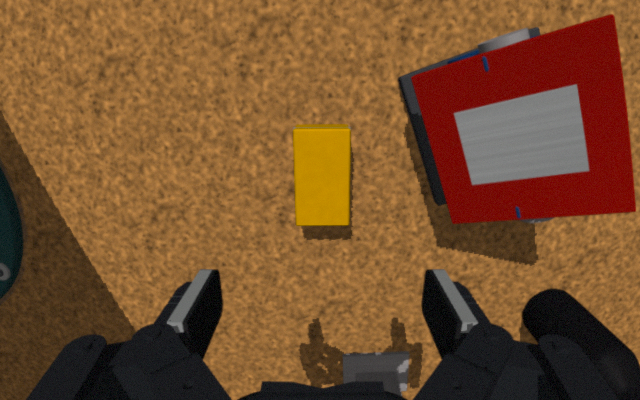

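The wrist view shows the yellow tin centred at (322,177) and the patch at (520,135). The fingers straddle the tin and are aligned with it.

Call:
{"method": "play_rows", "body": {"rows": [[-2,0,40,0,0],[-2,0,80,0,0],[-2,0,120,0,0],[-2,0,150,0,0],[-2,0,175,0,0],[-2,0,190,0,0],[-2,0,190,0,0],[-2,0,190,0,0.9],[-2,0,190,0,0.9],[-2,0,190,0,0.9],[-2,0,190,0,0.9],[-2,0,190,0,0.9],[-2,0,190,0,0.9],[-2,0,190,0,0.9]], "grip_force": 40}}

```text
t: 4.6
ee_pos: [0.4718, -0.0577, 0.0114]
eef_rot: [[0.207, 0.978, 0.002], [0.978, -0.207, -0.0], [0.0, 0.002, -1.0]]
ft_force: [-3.3, 1.6, 8.5]
width: 0.576
grip_force: 40.6
```

Call:
{"method": "play_rows", "body": {"rows": [[0,0,-30,0,0.9],[0,0,-60,0,0.9],[0,0,-100,0,0.9],[0,0,-140,0,0.9],[0,0,-170,0,0.9],[0,0,-170,0,0.9],[0,0,-170,0,0.9]]}}

```text
t: 5.3
ee_pos: [0.4712, -0.0578, 0.1803]
eef_rot: [[0.207, 0.978, 0.001], [0.978, -0.207, -0.0], [-0.0, 0.001, -1.0]]
ft_force: [-1.2, 0.4, -4.8]
width: 0.576
grip_force: 46.2
```

```bash
python3 - <<'E'
from h import *
im,d,cal=look('wrist')
r=robot.cut_out('wrist','loose_center')
P,v,u=cloud(d,cal,r[0]['mask']); z=np.percentile(P[:,2],90);Q=P[P[:,2]>z-.006]
print(rect(Q),z,len(Q))
delta([.4985,.2743,.185],12)
E
```

```text
(array([471.5, -56.9]), 77.94, array([89.8, 50.4])) 0.20621675711714071 24630
t 5.4 pos [ 0.4704 -0.0576  0.1791] yaw -11.97 j [-16.8  11.5 -15.9  62.7   0.   85.1] f [-0.4  0.7 -3.9] w 0.5741462274125294
-> [330.5 -41.4  -5.8] turn -0.4184 or 2.7232
```

Call:
{"method": "play_rows", "body": {"rows": [[30,-4,-1,-0.05,0.9],[70,-9,-2,-0.1,0.9],[110,-14,-3,-0.18,0.9],[150,-20,-5,-0.26,0.9],[190,-26,-6,-0.34,0.9],[215,-30,-6,-0.4,0.9],[230,-31,-6,-0.418,0.9],[230,-31,-6,-0.418,0.9],[230,-31,-6,-0.418,0.9],[230,-31,-6,-0.418,0.9]]}}

```text
t: 6.4
ee_pos: [0.4885, 0.1725, 0.186]
eef_rot: [[-0.206, 0.979, -0.001], [0.979, 0.206, -0.0], [-0.0, -0.001, -1.0]]
ft_force: [-1.0, -1.2, -3.7]
width: 0.576
grip_force: 46.1
```

```bash
python3 - <<'E'
from h import *
im,d,cal=look('wrist','w2.png')
r=robot.cut_out('wrist','mid_center')
P,v,u=cloud(d,cal,r[0]['mask']); Q=P[(P[:,2]>.066)&(P[:,2]<.078)]
print(rect(Q),np.median(Q[:,2]),len(Q),r[0]['confidence'])
P,v,u=cloud(d,cal); Q=P[(P[:,2]>.190)&(P[:,2]<.222)&(v<390)&(np.hypot(P[:,0]-robot.get_state()['ee_pos'][0],P[:,1]-robot.get_state()['ee_pos'][1])<.07)]
r=robot.cut_out('wrist','loose_center');P,v,u=cloud(d,cal,r[0]['mask']); z=np.percentile(P[:,2],90);Q=P[P[:,2]>z-.006]
print(rect(Q),z,len(Q))
delta([.4985,.2743,.185],12)
E
```

```text
(array([497.5, 269.7]), -76.89, array([81.8, 50.6])) 0.07274946194691179 8978 0.59
(array([488.5, 173.4]), -78.36, array([90. , 50.6])) 0.21183374535188307 24624
t 6.55 pos [0.4886 0.1727 0.1863] yaw 11.88 j [10.5 15.5 -9.3 65.2 -0.  88.6] f [-0.3 -0.2 -4.3] w 0.5802615687071798
-> [97.4 30.6  1.3] turn -0.002 or 3.1396
```

View pics/w2.png

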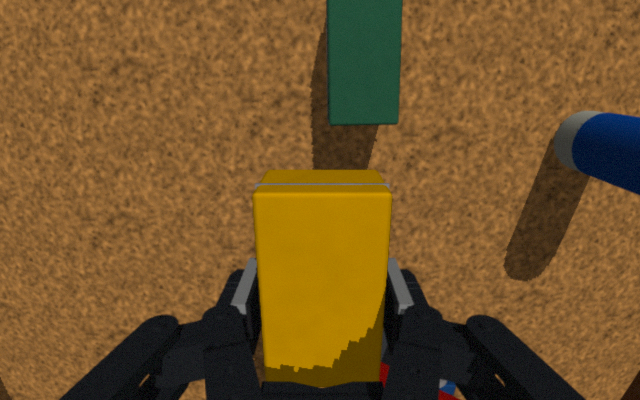

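The wrist view shows the green column at (363,60), cut off at the top edge. The yellow tin is held square at (322,270), and the lateral goal is corrected for the cut-off.

Call:
{"method": "play_rows", "body": {"rows": [[30,9,0,0,0.9],[65,20,0,0,0.9],[90,27,0,-0.004,0.9],[96.5,29,20,-0.006,0.9],[96.5,29,50,-0.006,0.9],[96.5,29,75,-0.006,0.9],[96.5,29,90,-0.006,0.9],[96.5,29,96,-0.006,0.9],[96.5,29,99,-0.006,0.9],[96.5,29,100,-0.006,0.9],[96.5,29,100,-0.006,0.9],[96.5,29,100,-0.006,0.9]]}}

```text
t: 7.75
ee_pos: [0.4973, 0.2741, 0.0869]
eef_rot: [[-0.213, 0.977, 0.001], [0.977, 0.213, 0.0], [0.0, 0.001, -1.0]]
ft_force: [0.4, 0.4, -4.0]
width: 0.577
grip_force: 46.0
```

```bash
python3 - <<'E'
from h import *
for c in('scene','top'):
    im,d,cal=look(c,c+'1.png')
    for l,zr in(('mid_center',(.03,.08)),('loose_center',(.1,.12))):
        r=robot.cut_out(c,l)
        if r:
            P,v,u=cloud(d,cal,r[0]['mask']);Q=P[(P[:,2]>zr[0])&(P[:,2]<zr[1])]; print(c,l,len(Q),rect(Q) if len(Q)>9 else '')
cv2.imwrite('pics/c1.png',cv2.resize(cv2.imread('pics/scene1.png')[160:340,340:560],None,fx=3,fy=3))
delta([.497,.2729,.0845],12.2)
E
```

```text
scene mid_center 483 (array([520.6, 278.1]), -77.35, array([89. ,  5.6]))
scene loose_center 843 (array([497.7, 273.6]), -78.09, array([90.8, 51.7]))
top loose_center 281 (array([503.5, 250.1]), 11.48, array([45.1, 40.5]))
t 8.05 pos [0.497  0.274  0.0864] yaw 12.32 j [ 20.6  23.8 -12.9  53.3  -0.   98.3] f [-0.1 -1.2 -3.9] w 0.576006242631563
-> [-1.1 -0.2  1.9] turn 0.0021 or -3.1395
```

View pics/c1.png

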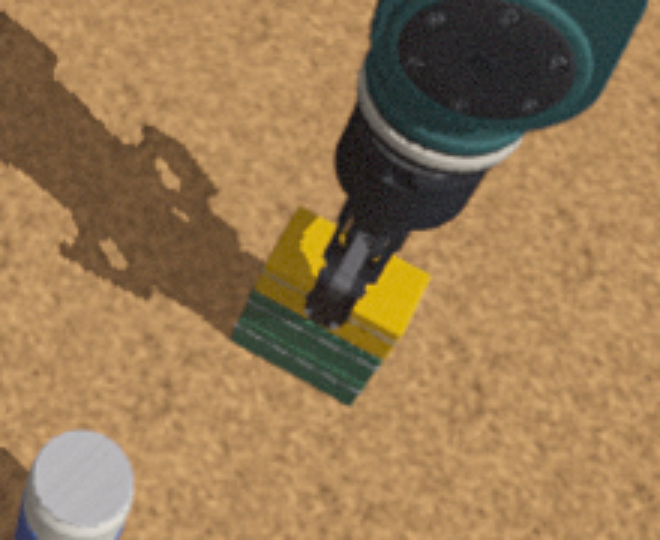

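The crop shows the yellow tin at (340,280), held flush over the column with its edges in line. Next I'll lower and release.

Call:
{"method": "play_rows", "body": {"rows": [[-0.5,0,1,0,0.9],[-0.5,0,2,0,0.9],[-0.5,0,2.5,0,0.9],[-0.5,0,3,0,0.9],[-0.5,0,3,0,0.9]]}}

```text
t: 8.55
ee_pos: [0.4971, 0.2735, 0.0835]
eef_rot: [[-0.213, 0.977, 0.0], [0.977, 0.213, 0.0], [-0.0, 0.0, -1.0]]
ft_force: [-1.4, -0.8, 2.2]
width: 0.576
grip_force: 46.8
```

Call:
{"method": "play_rows", "body": {"rows": [[0,0,0,0,0.35],[0,0,0,0,0.2],[0,0,0,0,0.05],[0,0,0,0,0],[0,0,0,0,0],[0,0,0,0,0],[0,0,-15,0,0],[0,0,-40,0,0],[0,0,-75,0,0],[0,0,-115,0,0],[0,0,-145,0,0],[0,0,-145,0,0],[0,0,-145,0,0]]}}

```text
t: 9.85
ee_pos: [0.4973, 0.2736, 0.2284]
eef_rot: [[-0.213, 0.977, 0.001], [0.977, 0.213, 0.0], [0.0, 0.001, -1.0]]
ft_force: [0.5, 0.1, -0.5]
width: 1.001
grip_force: 0.0
```

```bash
python3 - <<'E'
from h import *
for c in('scene','wrist'):
    im,d,cal=look(c,c+'2.png')
    for l,zr in(('mid_center',(.0,.08)),('loose_center',(.1,.12))):
        r=robot.cut_out(c,l)
        if r:
            P,v,u=cloud(d,cal,r[0]['mask']);Q=P[(P[:,2]>zr[0])&(P[:,2]<zr[1])]; print(c,l,len(Q),rect(Q) if len(Q)>9 else '',np.median(Q[:,2]))
delta([.484,-.318,.2],80)
E
```

```text
scene mid_center 435 (array([520.5, 278.2]), -76.81, array([90.7,  5.2])) 0.0555988108410021
scene loose_center 1251 (array([497.5, 273. ]), -78.81, array([91.4, 51.9])) 0.10777719204654472
wrist mid_center 322 (array([486.9, 317.7]), 13.04, array([46. ,  0.9])) 0.055461621868162454
wrist loose_center 7239 (array([496.7, 274.2]), -77.72, array([90.4, 50.1])) 0.10867881361436224
t 10.15 pos [0.4968 0.2734 0.2275] yaw 12.32 j [20.6 19.4  2.9 73.7  0.  98.3] f [-1.2  0.2 -0.3] w 1.0018801048012216
-> [-575.  -138.6   27.8] turn -1.1813 or 1.9603
```

View pics/wrist2.png

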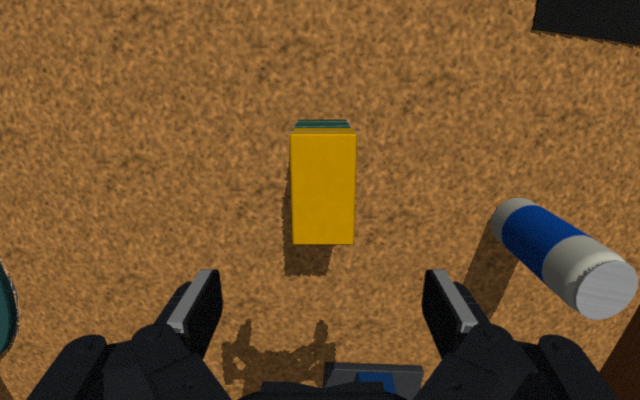

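The wrist view shows the yellow tin at (323,187), square on the column. Next is the lug.

Call:
{"method": "play_rows", "body": {"rows": [[-45,-11,2,-0.1,0],[-90,-22,4,-0.2,0],[-135,-33,6,-0.3,0],[-180,-44,8,-0.4,0],[-225,-54,11,-0.5,0],[-270,-65,13,-0.6,0],[-315,-76,15,-0.7,0],[-360,-87,17,-0.8,0],[-405,-98,20,-0.9,0],[-450,-108,22,-1.0,0],[-495,-119,24,-1.1,0],[-540,-130,26,-1.15,0],[-575,-138.5,28,-1.181,0],[-575,-138.5,28,-1.181,0],[-575,-138.5,28,-1.181,0],[-575,-138.5,28,-1.181,0]]}}

```text
t: 11.75
ee_pos: [0.4844, -0.317, 0.2002]
eef_rot: [[-0.985, 0.174, -0.0], [0.174, 0.985, 0.0], [0.0, 0.0, -1.0]]
ft_force: [0.3, -0.0, -0.4]
width: 1.0
grip_force: 0.0
```

```bash
python3 - <<'E'
from h import *
im,d,cal=look('wrist','w3.png')
r=robot.cut_out('wrist','lug_center');print(r[0]['confidence'])
P,v,u=cloud(d,cal,r[0]['mask'])
for a,b in((.002,.012),(.046,.065)):
    Q=P[(P[:,2]>a)&(P[:,2]<b)]; print(rect(Q),np.median(Q[:,2]),len(Q))
delta([.484,-.318,.02],80)
E
```

```text
0.94
(array([ 481.5, -320.2]), -10.14, array([79.9, 60.1])) 0.006750205520101233 4148
(array([ 481.4, -320.3]), -9.94, array([50. ,  9.4])) 0.056679458375873494 706
t 11.85 pos [ 0.4846 -0.3168  0.2005] yaw 80.04 j [-41.2  21.    1.2  70.2   0.  -31.3] f [-0.6  0.6 -0.1] w 0.9954423256648185
-> [  0.4  -1.3 180.5] turn 0.0008 or -3.1408
```

View pics/w3.png

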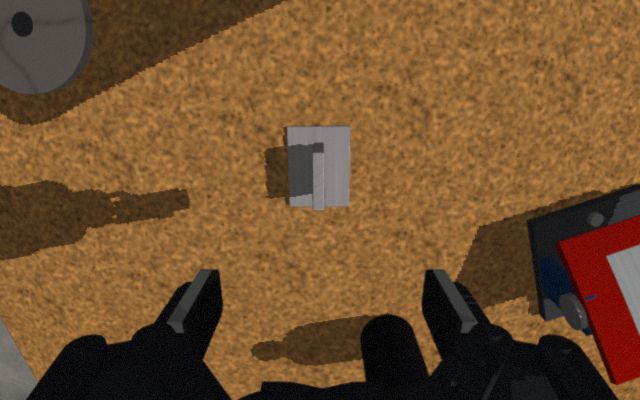

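The wrist view shows the lug at (318,166), aligned with its tab at (319,180) running along the tool's x. Next I'll descend and grip lightly, so the lug can pivot on the slope later.

Call:
{"method": "play_rows", "body": {"rows": [[2,-3,40,0,0],[2,-3,80,0,0],[2,-3,120,0,0],[2,-3,150,0,0],[2,-3,172,0,0],[2,-3,181,0,0],[2,-3,181,0,0],[2,-3,181,0,1],[2,-3,181,0,1],[2,-3,181,0,1],[2,-3,181,0,1],[2,-3,181,0,1],[2,-3,181,0,1],[2,-3,181,0,1],[2,-3,181,0,1],[2,-3,181,0,1]], "grip_force": 25}}

```text
t: 13.45
ee_pos: [0.4821, -0.3205, 0.0196]
eef_rot: [[-0.985, 0.174, 0.0], [0.174, 0.985, -0.0], [-0.0, -0.0, -1.0]]
ft_force: [-0.4, 1.3, 6.1]
width: 0.108
grip_force: 27.5
```

Call:
{"method": "play_rows", "body": {"rows": [[0,0,-10,0,1],[0,0,-30,0,1],[0,0,-60,0,1],[0,0,-100,0,1],[0,0,-140,0,1],[0,0,-180,0,1],[0,0,-200,0,1],[0,0,-200,0,1],[0,0,-200,0,1]]}}

```text
t: 14.35
ee_pos: [0.4817, -0.3202, 0.2185]
eef_rot: [[-0.985, 0.174, -0.001], [0.174, 0.985, 0.001], [0.001, 0.0, -1.0]]
ft_force: [-0.6, 0.4, -4.9]
width: 0.111
grip_force: 26.1
```

```bash
python3 - <<'E'
from h import *
im,d,cal=look('scene','s4.png')
s=robot.get_state();p=np.array(s['ee_pos'])
r=robot.cut_out('scene','lug_center');print([q['confidence'] for q in r])
P,v,u=cloud(d,cal,r[0]['mask']);print(rect(P),np.percentile(P[:,2],[2,50,98]))
print(robot.tip_of('scene','lug_center')[:1],p)
K=np.array([[cal['fx'],0,cal['cx']],[0,cal['fy'],cal['cy']],[0,0,1]])
q=cv2.projectPoints(p[None],cv2.Rodrigues(np.array(cal['R']))[0],np.array(cal['t']),K,np.array(cal['dist']))[0].ravel().astype(int);print(q)
cv2.imwrite('pics/c4.png',cv2.resize(im[max(q[1]-60,0):q[1]+60,max(q[0]-80,0):q[0]+80,::-1],None,fx=4,fy=4))
delta([.617,-.042,.25],98.8)
E
```

```text
[0.69]
(array([ 407.3, -425.1]), 54.36, array([341. ,  93.6])) [0.01007937 0.20541252 0.25351601]
[{'xyz': [0.4794, -0.32, 0.2258], 'confidence': 0.7}] [ 0.48139935 -0.31997798  0.21779273]
[250  49]
t 14.5 pos [ 0.4813 -0.3199  0.2176] yaw 79.98 j [-41.7  20.7   3.4  72.9  -0.  -31.7] f [ 1.2 -0.  -4.8] w 0.1121309525333895
-> [-85.2 297.3 -32.1] turn -0.3284 or 2.8132
```

View pics/c4.png

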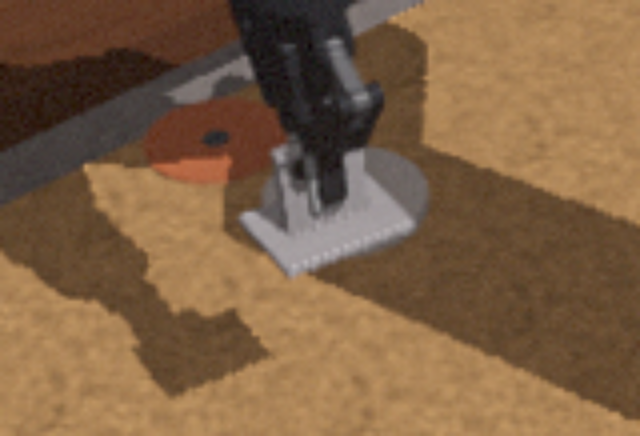

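The crop shows the lug hanging level in the fingers, base at (330,215). Next I'll move beside the workpiece for a close look at the patch.

Call:
{"method": "play_rows", "body": {"rows": [[-5,8,-20,-0.02,1],[-20,25,-32,-0.06,1],[-40,50,-32,-0.1,1],[-60,75,-32,-0.15,1],[-80,100,-32,-0.2,1],[-100,125,-32,-0.25,1],[-120,150,-32,-0.3,1],[-138,170,-32,-0.328,1],[-146,181,-32,-0.328,1],[-146,181,-32,-0.328,1],[-146,181,-32,-0.328,1],[-146,181,-32,-0.328,1]]}}

```text
t: 15.7
ee_pos: [0.6565, -0.1683, 0.2512]
eef_rot: [[-0.988, -0.151, -0.001], [-0.151, 0.988, -0.0], [0.001, 0.0, -1.0]]
ft_force: [0.6, -0.6, -4.0]
width: 0.115
grip_force: 26.1
```

```bash
python3 - <<'E'
from h import *
im,d,cal=look('wrist','w5.png')
print(robot.tip_of('wrist','patch')[:1])
r=robot.cut_out('wrist','patch');print([q['confidence'] for q in r])
P,v,u=cloud(d,cal); G=np.full(d.shape+(3,),np.nan);G[v,u]=P
ctr=np.array([.617,-.042])
m=(np.hypot(G[...,0]-ctr[0],G[...,1]-ctr[1])<.055)&(G[...,2]>.05)&(G[...,2]<.15); Q=G[m]
for _ in range(4):
    A=np.c_[Q[:,:2],np.ones(len(Q))]; k=np.linalg.lstsq(A,Q[:,2],rcond=None)[0]; e=Q[:,2]-A@k; Q=Q[abs(e)<max(.003,2*e.std())]
n=np.array([-k[0],-k[1],1]);n/=np.linalg.norm(n);u_=-n[:2]/np.hypot(*n[:2])
print('slope',np.degrees(np.arccos(n[2])),'yaw',np.degrees(np.arctan2(u_[1],u_[0])),len(Q),e.std())
g=im.astype(int); Q=G[m&(g.max(2)-g.min(2)<35)&(g.min(2)>80)]; Q=Q[abs(Q@n-np.median(Q@n))<.005]
y=np.array([-u_[1],u_[0],0]);x=np.cross(y,n); cc,a,s=rect(np.c_[Q@x,Q@y]); print(len(Q),a,s,'centre',np.round(cc[0]/1e3*x+cc[1]/1e3*y+n*np.median(Q@n),4))
# held lug
p=np.array(robot.get_state()['ee_pos'])
Q=P[(np.hypot(P[:,0]-p[0],P[:,1]-p[1])<.06)&(P[:,2]<p[2]+.045)&(P[:,2]>p[2]-.04)]
B=Q[Q[:,2]<p[2]-.005]; print('plate',rect(B),np.percentile(B[:,2],[5,50,95])-p[2],len(B),p)
delta([.617-.558*.038,-.042-.0864*.038,.25],98.8)
E
```

```text
[{'xyz': [0.6174, -0.039, 0.094], 'confidence': 0.88}]
[0.7]
slope 34.24387646807826 yaw 8.84702078086726 13703 0.000842125049266428
5719 0.02 [80.5 60.5] centre [ 0.6172 -0.0414  0.0951]
plate (array([ 650.7, -169.3]), 9.33, array([70.2, 60.6])) [-0.01435148 -0.01316779 -0.01212841] 10621 [ 0.65669382 -0.1682223   0.2515075 ]
t 15.85 pos [ 0.6567 -0.1682  0.2515] yaw 98.72 j [-21.2  31.1  26.2  85.1  -0.  -30. ] f [-0.1 -0.2 -4.7] w 0.11092838011724124
-> [ 41.6 130.7   1.5] turn -0.0015 or 3.1401
```

View pics/w5.png

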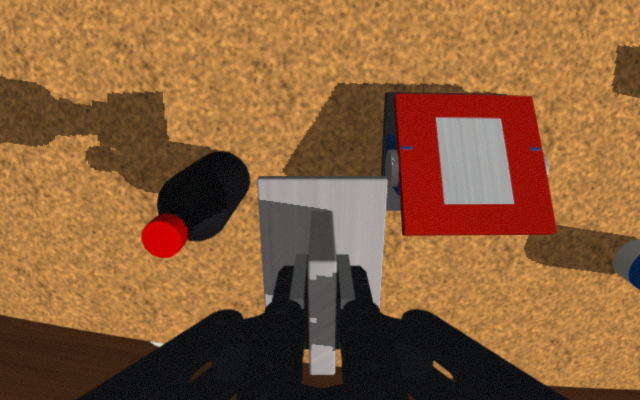

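The wrist view shows the patch at (475,160) and the held plate at (322,240), aligned. The bottle at (205,195) is clear.

The tool only turns about its own z, so the lug has to pivot about the pad axis. I'll touch the slope uphill of the goal and drag downhill while lowering, so that friction helps it pivot flush.

Call:
{"method": "play_rows", "body": {"rows": [[5,30,0,-0.002,1],[10,60,0,-0.002,1],[15,90,0,-0.002,1],[19,115,0,-0.002,1],[21,131,0,-0.002,1],[21,131,15,-0.002,1],[21,131,40,-0.002,1],[21,131,65,-0.002,1],[21,131,85,-0.002,1],[21,131,96,-0.002,1],[21,131,101,-0.002,1],[21,131,101,-0.002,1],[21,131,101,-0.002,1]]}}

```text
t: 17.15
ee_pos: [0.6169, -0.0415, 0.1512]
eef_rot: [[-0.988, -0.154, 0.001], [-0.154, 0.988, -0.0], [-0.001, -0.0, -1.0]]
ft_force: [0.8, 0.2, -3.7]
width: 0.116
grip_force: 26.0
```

```bash
python3 - <<'E'
from h import *
im,d,cal=look('wrist')
print(robot.tip_of('wrist','lug_center')[:1])
a=np.radians(34.24)
s=robot.get_state();p=np.array(s['ee_pos']);print(p,s['ft_force'],s['eef_rot'])
R=np.array(s['eef_rot']);patch=np.array([.617,-.0413,.0945]);yw=np.radians(8.84)
for f in(34,30,26,22,18,14,10,6,3,0):
    t=np.radians(f); dd=38.9*np.sin(t)+38.2*np.cos(t); ss=1.1+40*f/34
    h=ss*np.cos(a)-dd*np.sin(a); z=ss*np.sin(a)+dd*np.cos(a)
    w=patch+np.array([h*np.cos(yw),h*np.sin(yw),z-19])/1000
    print(f,np.round(R.T@(w-p)*1000,1))
E
```

```text
[{'xyz': [0.6214, -0.0397, 0.1609], 'confidence': 0.91}]
[ 0.61689005 -0.04144725  0.15116327] [-0.0832567   0.15372743 -5.20929829] [[-9.87984206e-01 -1.54549252e-01  1.31826083e-03]
 [-1.54549748e-01  9.87984967e-01 -2.82242477e-04]
 [-1.25880152e-03 -4.82587989e-04 -9.99999091e-01]]
34 [-4.   0.1  8.4]
30 [-0.6  0.1 11.8]
26 [ 2.6  0.1 15.3]
22 [ 5.7  0.1 19.1]
18 [ 8.7  0.1 23.1]
14 [11.5  0.2 27.3]
10 [14.2  0.2 31.7]
6 [16.8  0.2 36.3]
3 [18.7  0.2 39.8]
0 [20.5  0.2 43.4]
```

Call:
{"method": "play_rows", "body": {"rows": [[-4,0,4,0,1],[-4,0,8,0,1],[-4,0,9,0,1],[-2,0,11,0,1],[-1,0,12.5,0,1],[1,0,14,0,1],[2.5,0,16,0,1],[2.5,0,16,0,1]], "grip_force": 20}}

```text
t: 18.05
ee_pos: [0.6139, -0.0418, 0.1343]
eef_rot: [[-0.988, -0.154, 0.0], [-0.154, 0.988, -0.0], [-0.0, -0.0, -1.0]]
ft_force: [-0.6, -0.8, 3.4]
width: 0.116
grip_force: 27.6
```

```bash
cat >> h.py <<'E'
def lugtilt(c='wrist'):
    im,d,cal=look(c); r=robot.cut_out(c,'lug_center')
    if not r: print('no lug'); return
    m=cv2.erode(r[0]['mask'].astype(np.uint8),np.ones((3,3)))>0
    P,v,u=cloud(d,cal,m); p=np.array(robot.get_state()['ee_pos'])
    P=P[np.linalg.norm(P-p,axis=1)<.08]; best=None; rng=np.random.default_rng(0)
    for _ in range(400):
        a,b,e=P[rng.choice(len(P),3)]; n=np.cross(b-a,e-a); L=np.linalg.norm(n)
        if L<1e-6: continue
        n/=L; n*=np.sign(n[2])
        if n[2]<.6: continue
        k=abs((P-a)@n)<.0015
        if best is None or k.sum()>best.sum(): best=k
    Q=P[best]; o=Q.mean(0); n=np.linalg.svd(Q-o,full_matrices=False)[2][2]; n*=np.sign(n[2])
    y=np.cross(n,[1,0,0]); 
    U=np.array([.9881,.1537,0]); xx=U-n*(n@U); xx/=np.linalg.norm(xx); yy=np.cross(n,xx)
    c_,a,s=rect(np.c_[(Q-o)@xx,(Q-o)@yy]); pc=o+(c_[0]*xx+c_[1]*yy)/1000
    print('tilt',round(np.degrees(np.arccos(n[2])),2),'uphill yaw',round(np.degrees(np.arctan2(-n[1],-n[0])),1),'plate rect',a,s,'top centre',np.round(pc,4),len(Q),'tcp',np.round(p,4),'F',np.round(robot.get_state()['ft_force'],1))
E
python3 -c "
from h import *
lugtilt()
lugtilt('scene')"
```

```text
tilt 9.39 uphill yaw 9.0 plate rect 0.53 [60.8 59.1] top centre [ 0.6091 -0.0428  0.1209] 8588 tcp [ 0.6139 -0.0418  0.1343] F [-1.4 -0.7  3.6]
tilt 9.69 uphill yaw 11.4 plate rect -0.72 [80.3 57.7] top centre [ 0.6194 -0.0404  0.1214] 457 tcp [ 0.6139 -0.0418  0.1343] F [-2.4 -1.5  4.4]
```

It is pivoting as planned, with the tilt at 9.5 degrees and only about 8 N of contact. I'll continue in the same way.

Call:
{"method": "play_rows", "body": {"rows": [[1.5,0,1.5,0,1],[3,0,3,0,1],[4.5,0,5,0,1],[6,0,7,0,1],[7.5,0,9,0,1],[9,0,11.5,0,1],[10.5,0,13.5,0,1],[11.5,0,15.5,0,1],[11.5,0,15.5,0,1]]}}

```text
t: 19.15
ee_pos: [0.6023, -0.0435, 0.1184]
eef_rot: [[-0.988, -0.155, -0.001], [-0.155, 0.988, 0.0], [0.001, 0.0, -1.0]]
ft_force: [-1.3, -1.2, 0.5]
width: 0.117
grip_force: 27.1
```

```bash
python3 -c "
from h import *
lugtilt()
lugtilt('scene')"
```

```text
tilt 23.6 uphill yaw 8.9 plate rect 0.12 [78.4 58.7] top centre [ 0.6151 -0.0416  0.1094] 6376 tcp [ 0.6023 -0.0435  0.1185] F [-0.7 -0.4 -0.8]
tilt 23.8 uphill yaw 9.9 plate rect 2.6 [74.  57.4] top centre [ 0.6194 -0.0393  0.1099] 366 tcp [ 0.6023 -0.0435  0.1185] F [-2.3 -0.8 -0.8]
```

Call:
{"method": "play_rows", "body": {"rows": [[1.2,0,2,0,1],[2.4,0,4,0,1],[3.5,0,6,0,1],[4.5,0,8,0,1],[5.2,0,9.5,0,1],[5.7,0,10.5,0,1],[5.7,0,10.5,0,1]]}}

```text
t: 20.05
ee_pos: [0.5968, -0.0444, 0.1081]
eef_rot: [[-0.988, -0.155, -0.0], [-0.155, 0.988, -0.0], [0.0, 0.0, -1.0]]
ft_force: [-1.6, -0.0, 2.2]
width: 0.114
grip_force: 27.3
```

```bash
python3 -c "
from h import *
lugtilt()
lugtilt('scene')"
```

```text
tilt 32.15 uphill yaw 8.9 plate rect 0.18 [79.5 59. ] top centre [ 0.6142 -0.0419  0.1016] 5425 tcp [ 0.5968 -0.0444  0.1082] F [-1.2 -1.2  1.5]
no lug
```

Call:
{"method": "play_rows", "body": {"rows": [[0,0,0.7,0,1],[0,0,1.4,0,1],[0,0,2,0,1],[0,0,2,0,1]]}}

```text
t: 20.65
ee_pos: [0.5966, -0.0444, 0.1062]
eef_rot: [[-0.988, -0.154, -0.001], [-0.154, 0.988, -0.0], [0.001, -0.0, -1.0]]
ft_force: [-4.2, -1.7, 4.2]
width: 0.116
grip_force: 27.8
```

```bash
python3 -c "
from h import *
lugtilt()
lugtilt('wrist')"
```

```text
tilt 34.17 uphill yaw 8.9 plate rect 0.14 [78.7 58.8] top centre [ 0.615  -0.0417  0.1005] 5048 tcp [ 0.5966 -0.0444  0.1062] F [-4.7 -1.8  4.1]
tilt 34.08 uphill yaw 8.9 plate rect 0.09 [78.8 59. ] top centre [ 0.6151 -0.0417  0.1005] 5064 tcp [ 0.5966 -0.0444  0.1062] F [-4.6 -1.7  3.7]
```

Call:
{"method": "play_rows", "body": {"rows": [[-0.2,0,0.3,0,1],[-0.4,0,0.6,0,1],[-0.4,0,0.6,0,1],[-0.4,0,0.6,0,1],[-0.4,0,0.6,0,1]], "grip_force": 30}}

```text
t: 21.35
ee_pos: [0.5966, -0.0444, 0.106]
eef_rot: [[-0.988, -0.154, -0.001], [-0.154, 0.988, -0.0], [0.001, -0.0, -1.0]]
ft_force: [-10.4, -2.8, 11.6]
width: 0.117
grip_force: 30.7
```

```bash
python3 -c "
from h import *
lugtilt()
for i in range(4):
  im,d,cal=look('scene'); print(np.round(robot.get_state()['ft_force'],1),robot.get_state()['grip_force'])
r=robot.cut_out('scene','loose_center');P,v,u=cloud(d,cal,r[0]['mask']);Q=P[P[:,2]>.1];print(rect(Q),np.median(Q[:,2]))
"
```

```text
tilt 34.36 uphill yaw 8.8 plate rect 0.37 [79.4 59.4] top centre [ 0.615  -0.042   0.1004] 5164 tcp [ 0.5966 -0.0444  0.106 ] F [-10.9  -1.2  11.9]
[-9.4 -0.8 11.7] 30.664495825767517
[-9.4 -1.5 12.5] 30.664356350898743
[-10.4  -2.2  12. ] 30.664690732955933
[-11.2  -1.6  11.7] 30.66451370716095
(array([497.8, 272.8]), -77.93, array([90.1, 52.3])) 0.10778873674037402
```

```bash
python3 -c "
from workcell import robot
print(robot.sign_off())"
```

```text
the job is handed in; nothing more can be done
None
```

I've handed the job in, though the sign-off returned no verdict: the yellow tin stands squarely on the green column, and the lug lies flush on the patch within about 2 mm, still gripped at about 31 N and pressed with about 20 N, above the 15 N asked but inside the 6–40 N limit.

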